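# Pack a mixed order into the tilted carton

### The arm

A 6-joint arm with a two-finger parallel gripper is mounted at the origin on a cart in front of the work surface, level with it; the furniture and walls round the work are solid. World frame = base frame: x ahead of the robot, y to its left, z up, the work surface at z = 0. Lengths are in m, angles in rad, forces in N, time in s.
With the tool pointing down it reaches from about 0.375 to 0.9 m from the base axis. Payload 3.1 kg.
Tool frame: the origin (TCP) lies on the front face of the gripper's body, between the roots of the fingers; the fingertips stand 70 mm ahead of it and the grasp point (between the pads) lies 51 mm ahead of it; z points along the fingers, y is the line along which they close (so a half turn about z gives the same grasp; the last joint's range is limited). The gripper opens to 87 mm and grips with 3 to 60 N. Pads are 19 mm wide; open, the fingers measure 117 mm over their backs; the gripper's body (75 mm by 190 mm) begins 51 mm behind the grasp point.
Start: joints at [-1.331, 0.527, 1.433, -0, 1.181, -0.178], TCP at [0.254, -0.571, 0.292] pointing down, gripper open.
Joint ranges: [-3.08, 3.08], [-0.75, 2.2], [0.22, 2.44], [-1.43, 4.57], [0, 2.65], [-2.85, 2.85]. Speed limits (rad/s): [2.79, 2.79, 3.14, 3.14, 3.14, 3.14].

### API

Orientations are given as a unit quaternion [x, y, z, w].
In Python, from rig import robot, cams, ticket gives the robot as it stands. The module is installed in compiled form; this text tells all that it offers.
- The arm moves only by the shell command python3 -m crank 'ROWS' [FORCE]. ROWS is JSON, a list of rows, each a list of 7 numbers: the shift along the tool's x, y, z in cm, then the turn, a rotation vector about the tool's x, y, z in rad, then the closure, from 0 (fully open) to 1 (shut). A call has 1 to 5 rows; each row shifts and turns the commanded pose from where the row before left it, along the tool's axes as they then stand; what a row does not reach is not made up. A row lasts 1/8 s, in which the tool goes at most 62.5 mm and 10.7 degrees, less where a joint would pass 70% of its speed; a pose out of reach is approached as far as the arm can. A call is refused whole if a number of a shift passes 6.25 or a number of a turn 0.188, either way. A call with a gripper value outside its range is refused whole. The fingers move at their own pace and stop on an object; FORCE is the grip in N (left out, the last holds). Time passes only in rows, so rows that do not move let the fingers close. It gives the time, the measured TCP pose, the force, the opening and the grip force at its end, in the units of the state.
- robot.get_obs(): the state, without advancing time (a new reading comes with each control period).
- cams.camera(name): name is "side" or "top"; returns the picture (384x512x3 uint8, red, green, blue); there is no depth.
- cams.camera_info(name): a dict with "intrinsics" (3x3 intrinsics, pixels), "pose" (4x4, takes a point from camera to world coordinates). Camera axes: x right, y down, z forward; pixel columns grow to the right and rows downward; lengths in m; the calibration is good to about 2 mm. A picture is of the moment at which its call begins. camera_info takes no time and is no camera call.
- ticket.hand_in(): hands the job in; it is judged then, once.
The state is a dict: "time": time; "q": joint angles; "joint_velocities": joint speeds; "joint_torque": joint torques, N m; "position": TCP position; "tool_rot": TCP orientation; "ft_force": force on the tool from outside, world axes, zero at the start; "moment": the same for the moment, N m; "grip_width": finger opening in m; "grip_force": force on a finger pad.
Only numpy, scipy, OpenCV 4.12 (cv2) and the standard library are available. Lean on these libraries where they do the work, as an engineer would, in place of code of your own. Each camera call takes 0.05 s, during which the arm holds its last target. There are 200 camera calls.

### The job

Pack the long cardboard box, the tall cardboard box and the spice jar together into the small open carton on the tilted stand, so that all three stand right way up side by side, flat on its floor, none resting on a rim or on another piece. Set each one down in the carton rather than dropping it, and leave the cutter ring, the piping nozzle and the tape roll where they are.

Things in the scene. Friction and masses are not known exactly. Their poses are not given: they have to be found in the camera images.
- stand: Fixed steel packing stand, foot plate 150 x 146 mm lying on the table; origin at the centre of the foot's underside on the table, z up. It holds the carton, which slopes: the low side is towards the stand's -x. The stand does not move when pushed.
- carton: Open cardboard carton fixed on the stand, tilted 24 degrees from level. Origin at the centre of its inner floor (46 mm above the table). x: along its floor, uphill (away from the low side); y: along its low side, level; z: square to its floor, out of the open top, so leaning 24 degrees from vertical. Inside 114 mm along x by 134 mm along y; the walls are 4 mm thick and rise 35 mm above the floor along z.
- long_box: Closed long cardboard box, 50 mm along its x, 122 mm along its y, 60 mm high, 0.2 kg, standing on the table near the middle. Origin at the centre of its underside, z up. Gripped across its x. Since it is lower than the two other pieces and too long to be gripped along y, it is best packed first: along the carton's y, in the lower half of the carton against the low wall (50 + 52 mm of boxes share the 114 mm). Fingers holding it must stay above the 35 mm walls.
- tall_box: Closed tall cardboard box, 52 mm along its x, 74 mm along its y, 95 mm high, 0.18 kg, standing on the table at the right. Origin at the centre of its underside, z up. It goes beside the jar in one row (74 + 47 mm share the 134 mm along the carton's y), its x along the carton's x. Held near its top, the fingers pass above the long box.
- spice_jar: Round spice jar with a red screw cap, 47 mm in diameter, 97 mm high, 0.11 kg, standing on the table at the right. (It is the jar on the open right part of the table, not those in the far left corner.) Origin at the centre of its underside, z up. In the tilted carton, pieces let go may slide or lean a few mm downhill until something holds them; the long box along the low wall makes a good backstop for the jar and the tall box above it.
- cutter_ring: Bystander: steel pastry cutter ring, 70 mm in diameter, 35 mm high, loose on the table at the back right. Origin at the centre of its underside.
- nozzle: Bystander: conical piping nozzle, 40 mm wide, 50 mm high, loose, standing at the back. Origin at the centre of its underside.
- kit_tape: Bystander: roll of tape lying flat, 94 mm in diameter, 25 mm high, loose, at the back. Origin at the centre of its underside.

How it is judged:
By the outcome, as a careful person would: the job done as asked, in the order asked, and still so for the second after the job is handed in, with the robot touching nothing.
It also fails if it takes over 69 s, if anything falls off the work surface, if the arm or the gripper's body presses on something with over 40 N, if the wrist force passes 120 N, or if a joint passes its speed limit or range.

## Working session

There is one attempt and no reset: what is moved stays moved. The work goes in short steps, Python scripts to look and compute and a shell command to move; the robot and the scene stay as the last step left them, time stands still between calls to the robot, and variables do not carry over. Pictures are saved under pics/ and viewed, at most 10 in all, crops included, and the job is handed in when it is done.

```bash
mkdir -p pics; python3 - <<'E'
from rig import robot,cams
import cv2,numpy as np
np.set_printoptions(precision=4,suppress=True)
for n in("side","top"):
    cv2.imwrite(f"pics/{n}0.png",cams.camera(n)[:,:,::-1]);i=cams.camera_info(n);print(n,np.array(i["intrinsics"]),np.array(i["pose"]))
print(robot.get_obs())
E
```

```text
side [[428.961    0.     252.5937]
 [  0.     428.961  185.7216]
 [  0.       0.       1.    ]] [[ 0.9273 -0.2259  0.2986  0.3358]
 [-0.3741 -0.5933  0.7128 -0.4693]
 [ 0.0161 -0.7726 -0.6347  0.6099]
 [ 0.      0.      0.      1.    ]]
top [[368.9891   0.     250.346 ]
 [  0.     368.9891 193.462 ]
 [  0.       0.       1.    ]] [[ 0.0129 -0.9838  0.179   0.4168]
 [-0.9996 -0.0172 -0.0225  0.1933]
 [ 0.0252 -0.1786 -0.9836  0.9938]
 [ 0.      0.      0.      1.    ]]
{'time': 0.1, 'q': array([-1.3305,  0.5284,  1.4338,  0.    ,  1.1814, -0.1785]), 'joint_velocities': array([ 0.0006, -0.0032, -0.0014,  0.0005,  0.0001, -0.0002]), 'joint_torque': array([ -0.0006, -44.0986, -17.7151,   0.0635,   0.0534,  -0.    ]), 'position': array([ 0.254 , -0.5705,  0.2914]), 'tool_rot': array([ 0.9782,  0.2079, -0.    , -0.001 ]), 'ft_force': array([-0.3544,  0.4147, -0.5906]), 'moment': array([ 0.0115, -0.0119,  0.0433]), 'grip_force': 0.0, 'grip_width': 0.08721333754171676}
```

View pics/side0.png

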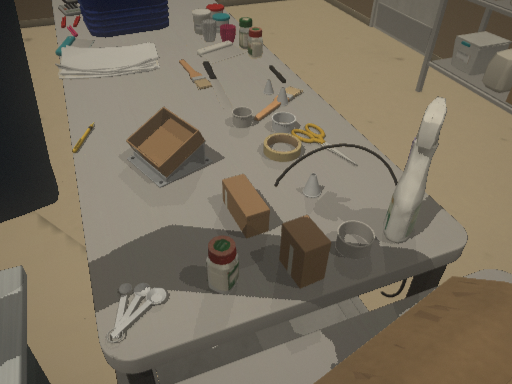

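View pics/top0.png

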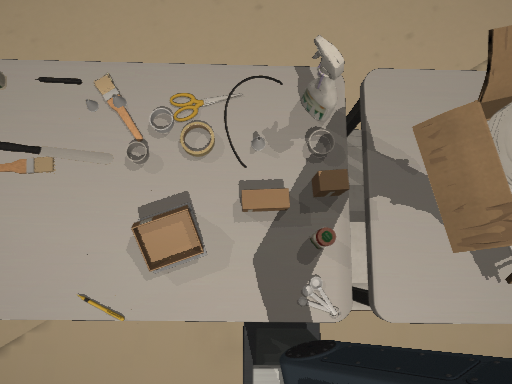

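The side view shows carton (165,145), long box (245,205), tall box (304,250) and jar (223,265). In the top view they are at (168,238), (265,200), (330,181) and (323,237). I'll enlarge both to read corners.

```bash
python3 - <<'E'
import cv2
a=cv2.imread("pics/top0.png")[150:290,125:355];cv2.imwrite("pics/top0c.png",cv2.convertScaleAbs(cv2.resize(a,None,fx=3.4,fy=3.4,interpolation=cv2.INTER_CUBIC),alpha=1.3))
a=cv2.imread("pics/side0.png")[100:300,115:345];cv2.imwrite("pics/side0c.png",cv2.convertScaleAbs(cv2.resize(a,None,fx=3,fy=3,interpolation=cv2.INTER_CUBIC),alpha=1.3))
E
```

```text
(no output)
```

View pics/top0c.png

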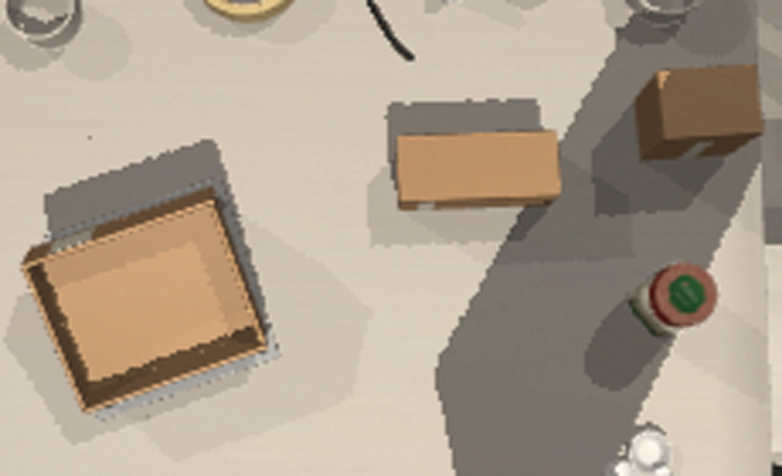

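View pics/side0c.png

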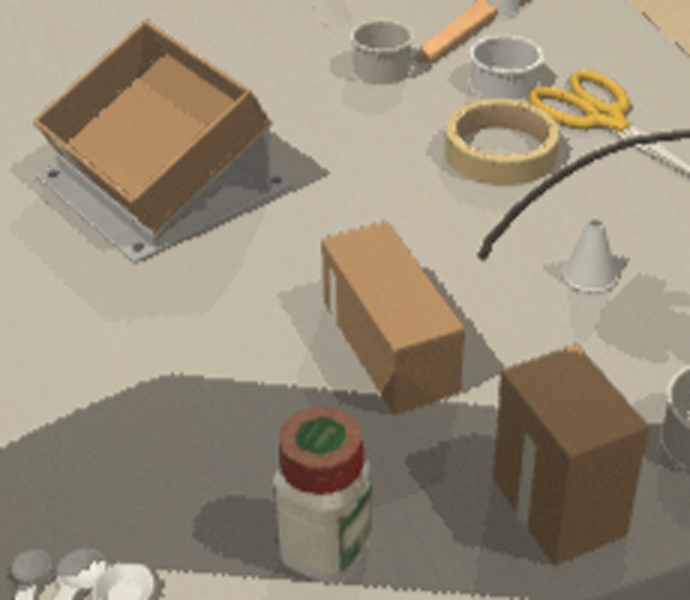

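Enlarged crops. Carton rim corners read top TL(23,262), TR(213,200), BR(267,347), BL(86,412) and side (148,22), (250,97), (133,205), (37,125). The top faces of both boxes and the jar cap, at (686,293) and (321,434), are clear in both views, so I'll triangulate.

```bash
cat > h.py <<'E'
from rig import robot,cams
import cv2,numpy as np
from scipy.spatial.transform import Rotation as R
np.set_printoptions(precision=4,suppress=True)
def P(n):
    i=cams.camera_info(n);return np.array(i["intrinsics"])@np.linalg.inv(np.array(i["pose"]))[:3]
def tri(t,s):
    X=cv2.triangulatePoints(P("top"),P("side"),np.array(t,float).T,np.array(s,float).T);return (X[:3]/X[3]).T
def proj(n,X):
    u=P(n)@np.r_[X,1];return u[:2]/u[2]
def tc(p): return np.array(p)/3.4+[125,150]-.35
def sc(p): return np.array(p)/3+[115,100]-.33
E
python3 - <<'E'
from h import *
D=dict(rim=([(23,262),(213,200),(267,347),(86,412)],[(148,22),(250,97),(133,205),(37,125)]),
long=([(398,137),(556,130),(560,197),(400,203)],[(386,223),(463,330),(395,350),(322,240)]),
tall=([(660,70),(757,65),(762,132),(668,139)],[(575,348),(647,428),(570,458),(502,373)]),
jar=([(686,293)],[(321,434)]))
for k,(t,s) in D.items():
    X=tri(tc(t),sc(s));print(k,X.mean(0));print(X)
    for n,u in(("top",tc(t)),("side",sc(s))): print([np.round(proj(n,x)-v,1) for x,v in zip(X,u)])
    if len(X)>1:
        e=[X[(i+1)%4]-X[i] for i in range(4)];print([np.linalg.norm(v) for v in e],[np.degrees(np.arctan2(v[1],v[0])) for v in e])
E
```

```text
rim [0.4627 0.3736 0.072 ]
[[0.4909 0.4585 0.0978]
 [0.5373 0.327  0.0948]
 [0.4351 0.289  0.0484]
 [0.3873 0.4198 0.047 ]]
[array([-0.2,  1. ]), array([-0.2,  1.2]), array([-0.1,  0.9]), array([-0. ,  0.4])]
[array([ 0.8, -0.1]), array([ 1. , -0.2]), array([ 0.7, -0.1]), array([ 0.3, -0. ])]
[np.float64(0.1394661771085776), np.float64(0.11845872620245632), np.float64(0.13924614039280594), np.float64(0.12167753315739675)] [np.float64(-70.57032824633241), np.float64(-159.57797159724655), np.float64(110.08270323699867), np.float64(20.51384433035194)]
long [0.5727 0.1332 0.0571]
[[0.5939 0.1947 0.0569]
 [0.6008 0.0745 0.0564]
 [0.5513 0.0713 0.058 ]
 [0.5447 0.192  0.0573]]
[array([-0.2,  0.8]), array([-0.3,  1.1]), array([-0.1,  0.2]), array([-0.1,  0.3])]
[array([ 0.7, -0.2]), array([ 1.1, -0.3]), array([ 0.2, -0.1]), array([ 0.3, -0.1])]
[np.float64(0.12041805240403393), np.float64(0.049605665686674634), np.float64(0.12089068366074564), np.float64(0.04929987111758263)] [np.float64(-86.73342105636934), np.float64(-176.32468316772636), np.float64(93.13282568982638), np.float64(3.1300894730590287)]
tall [ 0.6175 -0.0364  0.0929]
[[ 0.6397  0.0018  0.0921]
 [ 0.6454 -0.0706  0.0937]
 [ 0.596  -0.0735  0.092 ]
 [ 0.5888 -0.0033  0.0937]]
[array([-0.4,  1.4]), array([-0.4,  1.1]), array([-0.2,  0.7]), array([-0.2,  0.9])]
[array([ 1.5, -0.4]), array([ 1.2, -0.4]), array([ 0.8, -0.2]), array([ 0.9, -0.2])]
[np.float64(0.07262119464736931), np.float64(0.049497950579275835), np.float64(0.07061298467275245), np.float64(0.051155173676122136)] [np.float64(-85.50895085191677), np.float64(-176.66298356527946), np.float64(95.84095756032596), np.float64(5.648529872400304)]
jar [ 0.4764 -0.0134  0.0966]
[[ 0.4764 -0.0134  0.0966]]
[array([-0.2,  0.8])]
[array([ 0.9, -0.2])]
```

Heights come out at long 57 mm, tall 93 mm, jar 97 mm and rim centre 72 mm, all close to the text. Carton azimuth is 20.3° with the low side toward the robot. Next is a small planning helper.

```bash
cat >> h.py <<'E'
from math import radians as rad
def down(a):  # tool pointing down, fingers closing along azimuth a (deg)
    c,s=np.cos(rad(a)),np.sin(rad(a));return np.array([[-s,c,0],[c,s,0],[0,0,-1.]])
A,T=rad(20.3),rad(24)
xc=np.array([np.cos(A)*np.cos(T),np.sin(A)*np.cos(T),np.sin(T)]);yc=np.array([-np.sin(A),np.cos(A),0]);zc=np.cross(xc,yc)
RC=np.c_[yc,xc,-zc]; O=np.array([.4627,.3736,.074])-.035*zc
def C(x,y,z): return O+xc*x+yc*y+zc*z   # carton coords (m) to world
def plan(p,Rt):
    o=robot.get_obs();Rn=R.from_quat(o["tool_rot"]).as_matrix()
    rv=R.from_matrix(Rn.T@Rt).as_rotvec();d=Rt.T@(np.array(p)-o["position"])*100
    nt=int(np.ceil(max(1e-9,np.linalg.norm(rv))/.18));ns=int(np.ceil(np.linalg.norm(d)/6))
    print("t",round(o["time"],2),"at",o["position"],"q",o["q"],"F",o["ft_force"],"w",o["grip_width"])
    print(f" turn {rv} = {nt} x {rv/max(nt,1)};  then shift cm {d} = {ns} x {d/max(ns,1)}")
E
python3 -c "
from h import *
print(O,zc)
plan([.573,.133,.2],down(3.3))"
```

```text
[0.4761 0.3785 0.042 ] [-0.3815 -0.1411  0.9135]
t 0.1 at [ 0.254  -0.5705  0.2914] q [-1.3305  0.5284  1.4338  0.      1.1814 -0.1785] F [-0.3544  0.4147 -0.5906] w 0.08721333754171676
 turn [-0.0015 -0.0015 -1.2096] = 7 x [-0.0002 -0.0002 -0.1728];  then shift cm [68.3931 35.892   9.1362] = 13 x [5.261  2.7609 0.7028]
```

```bash
python3 -m crank '[[0,0,0,0,0,-0.173,0],[0,0,0,0,0,-0.173,0],[0,0,0,0,0,-0.173,0],[0,0,0,0,0,-0.173,0]]' 30
python3 -m crank '[[0,0,0,0,0,-0.173,0],[0,0,0,0,0,-0.173,0],[0,0,0,0,0,-0.173,0],[5,2.7,0,0,0,0,0],[5.2,2.7,0,0,0,0,0]]'
python3 -m crank '[[5.2,2.7,0,0,0,0,0],[5.2,2.7,0,0,0,0,0],[5.2,2.7,0,0,0,0,0],[5.2,2.7,0,0,0,0,0],[5.2,2.7,0,0,0,0,0]]'
python3 -m crank '[[5.2,2.7,0,0,0,0,0],[5.2,2.7,1,0,0,0,0],[5.2,2.7,2,0,0,0,0],[5.2,2.7,2,0,0,0,0],[0,0,0,0,0,0,0]]'
python3 -c "
from h import *
plan([.573,.133,.109],down(3.3))"
```

```text
time: 0.6
position: [0.2541, -0.5706, 0.2917]
tool_rot: [0.848, 0.53, 0.0, -0.001]
ft_force: [-0.2, 0.4, 0.1]
grip_width: 0.0868
grip_force: 0.0
time: 1.23
position: [0.3022, -0.465, 0.2916]
tool_rot: [0.687, 0.727, 0.0, -0.0]
ft_force: [0.5, -0.6, 0.6]
grip_width: 0.087
grip_force: 0.0
time: 1.85
position: [0.4219, -0.1966, 0.2921]
tool_rot: [0.686, 0.728, 0.0, -0.0]
ft_force: [0.4, 0.4, -0.6]
grip_width: 0.087
grip_force: 0.0
time: 2.48
position: [0.5169, 0.0193, 0.2405]
tool_rot: [0.684, 0.73, -0.001, -0.002]
ft_force: [-1.0, -0.6, -0.4]
grip_width: 0.0871
grip_force: 0.0
t 2.48 at [0.5169 0.0193 0.2405] q [-0.1793  0.4578  1.7529  0.0008  0.9343 -0.2451] F [-0.9787 -0.5729 -0.3732] w 0.08707572900105963
 turn [-0.0031 -0.0014  0.0077] = 1 x [-0.0031 -0.0014  0.0077];  then shift cm [11.028   6.2562 13.1491] = 4 x [2.757  1.564  3.2873]
```

```bash
python3 -m crank '[[5.5,3.1,0,0,0,0.008,0],[5.5,3.2,0,0,0,0,0],[0,0,4.5,0,0,0,0],[0,0,4.5,0,0,0,0],[0,0,0,0,0,0,0]]'
python3 -c "
from h import *
plan([.573,.133,.109],down(3.3))"
```

```text
time: 3.1
position: [0.5705, 0.1262, 0.1493]
tool_rot: [0.689, 0.725, -0.003, -0.003]
ft_force: [0.0, 0.3, 0.6]
grip_width: 0.0873
grip_force: 0.0
t 3.1 at [0.5705 0.1262 0.1493] q [ 0.0267  0.6711  1.6459 -0.0004  0.8335 -0.0232] F [0.0044 0.2833 0.6342] w 0.087287490472226
 turn [-0.0089  0.0001 -0.0073] = 1 x [-0.0089  0.0001 -0.0073];  then shift cm [0.6622 0.2846 4.0254] = 1 x [0.6622 0.2846 4.0254]
```

```bash
python3 -m crank '[[0.66,0.28,0,-0.008,0,-0.007,0],[0,0,2,0,0,0,0],[0,0,2,0,0,0,0],[0,0,0,0,0,0,0],[0,0,0,0,0,0,0.6]]'
python3 -m crank '[[0,0,0,0,0,0,0.6],[0,0,0,0,0,0,0.6],[0,0,0,0,0,0,0.6]]'
python3 -c "
from h import *
plan(C(-.029,0,.2),RC)
o=robot.get_obs();print(o['position'],R.from_quat(o['tool_rot']).as_matrix())
cv2.imwrite('pics/g1.png',cams.camera('side')[90:300,115:345,::-1].repeat(3,0)[:600].repeat(3,1))"
```

```text
time: 3.72
position: [0.5771, 0.134, 0.1142]
tool_rot: [0.686, 0.727, 0.004, 0.004]
ft_force: [0.3, 0.0, 0.6]
grip_width: 0.0823
grip_force: 0.0
time: 4.1
position: [0.5759, 0.134, 0.1126]
tool_rot: [0.686, 0.727, 0.003, 0.003]
ft_force: [-1.1, -1.1, -0.1]
grip_width: 0.0552
grip_force: 0.4
t 4.1 at [0.5759 0.134  0.1126] q [ 0.0398  0.7321  1.6531  0.0002  0.7481 -0.0184] F [-1.0534 -1.0732 -0.06  ] w 0.05519333478450565
 turn [-0.4076  0.0633 -0.2916] = 3 x [-0.1359  0.0211 -0.0972];  then shift cm [ 26.3957  -6.5788 -13.9127] = 6 x [ 4.3993 -1.0965 -2.3188]
[0.5759 0.134  0.1126] [[-0.058   0.9983  0.0082]
 [ 0.9983  0.058   0.0004]
 [-0.      0.0082 -1.    ]]
```

View pics/g1.png

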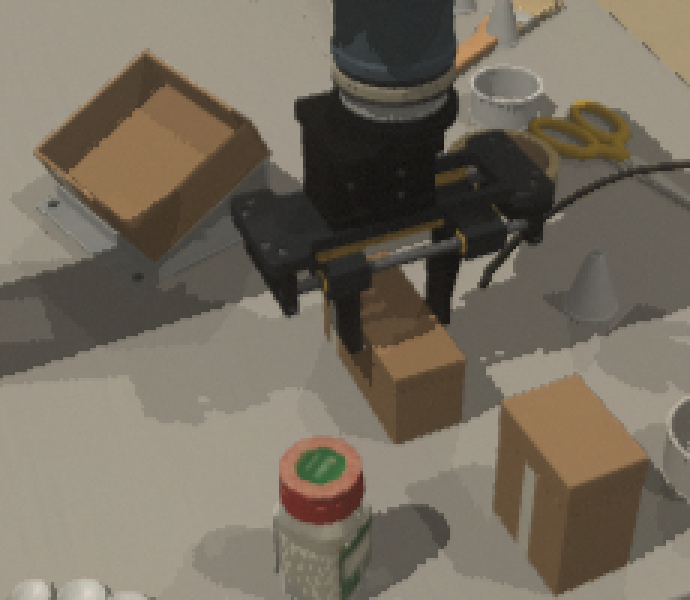

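The fingers straddle the long box, centred near crop pixel (390,300), and are not yet closed. I'll lower 3 mm, trim the tilt and close.

```bash
python3 -m crank '[[0,0,0,0,0,0,0.2],[0,-0.2,0.35,0.008,0,0,0.2],[0,0,0,0,0,0,0.7],[0,0,0,0,0,0,0.7],[0,0,0,0,0,0,0.7]]' 30
python3 -m crank '[[0,0,0,0,0,0,0.7],[0,0,0,0,0,0,0.7]]'
python3 -c "
from h import *
plan([.573,.133,.109],down(3.3))
plan(C(-.029,0,.2),RC)"
```

```text
time: 4.78
position: [0.5742, 0.1339, 0.1088]
tool_rot: [0.686, 0.727, 0.0, 0.0]
ft_force: [1.5, 0.3, -0.9]
grip_width: 0.0494
grip_force: 30.0
time: 5.03
position: [0.574, 0.1339, 0.1088]
tool_rot: [0.686, 0.727, 0.0, 0.0]
ft_force: [0.4, 0.5, -0.7]
grip_width: 0.0498
grip_force: 30.0
t 5.03 at [0.574  0.1339 0.1088] q [ 0.0398  0.7383  1.6544 -0.0001  0.7486 -0.0182] F [ 0.4178  0.5029 -0.7214] w 0.049797133639381444
 turn [0.0003 0.     0.0004] = 1 x [0.0003 0.     0.0004];  then shift cm [-0.0849 -0.1086 -0.0239] = 1 x [-0.0849 -0.1086 -0.0239]
t 5.03 at [0.574  0.1339 0.1088] q [ 0.0398  0.7383  1.6544 -0.0001  0.7486 -0.0182] F [ 0.4178  0.5029 -0.7214] w 0.049797133639381444
 turn [-0.4155  0.0621 -0.2919] = 3 x [-0.1385  0.0207 -0.0973];  then shift cm [ 26.3429  -6.2564 -14.1893] = 6 x [ 4.3905 -1.0427 -2.3649]
```

```bash
python3 -m crank '[[0,0,-3,0,0,0,0.7],[0,0,-5,0,0,0,0.7],[0,0,-5,0,0,0,0.7],[0,0,0,-0.14,0.02,-0.098,0.7],[0,0,0,-0.14,0.02,-0.098,0.7]]'
python3 -m crank '[[0,0,0,-0.138,0.02,-0.098,0.7],[0,0,0,0,0,0,0.7]]'
python3 -c "
from h import *
plan(C(-.029,0,.18),RC)"
```

```text
time: 5.65
position: [0.5738, 0.1342, 0.2398]
tool_rot: [0.604, 0.784, 0.117, 0.083]
ft_force: [-0.7, 0.6, -2.8]
grip_width: 0.0499
grip_force: 30.0
time: 5.9
position: [0.5712, 0.1342, 0.2374]
tool_rot: [0.563, 0.802, 0.165, 0.113]
ft_force: [-0.2, 0.6, -2.0]
grip_width: 0.0499
grip_force: 30.0
t 5.9 at [0.5712 0.1342 0.2374] q [-0.0191  0.467   1.8282  0.313   0.4886 -0.6159] F [-0.1819  0.5853 -2.0163] w 0.04994325494971852
 turn [-0.0152 -0.0013 -0.0084] = 1 x [-0.0152 -0.0013 -0.0084];  then shift cm [ 26.217  -11.2572  -0.337 ] = 5 x [ 5.2434 -2.2514 -0.0674]
```

```bash
python3 -m crank '[[5.2,-2.2,0,-0.015,0,-0.008,0.7],[5.2,-2.2,0,0,0,0,0.7],[5.2,-2.2,0,0,0,0,0.7],[5.2,-2.2,0,0,0,0,0.7],[4.6,-2,0,0,0,0,0.7]]'
python3 -m crank '[[0,0,0,0,0,0,0.7],[0,0,0,0,0,0,0.7]]'
python3 -c "
from h import *
plan(C(-.029,0,.16),RC)"
```

```text
time: 6.52
position: [0.4027, 0.3294, 0.1961]
tool_rot: [0.559, 0.802, 0.171, 0.121]
ft_force: [1.2, -0.6, -1.9]
grip_width: 0.0499
grip_force: 30.0
time: 6.78
position: [0.4042, 0.3283, 0.1965]
tool_rot: [0.558, 0.803, 0.172, 0.121]
ft_force: [0.2, -0.3, -1.8]
grip_width: 0.05
grip_force: 30.0
t 6.78 at [0.4042 0.3283 0.1965] q [ 0.495   0.4857  2.0189 -0.2708  0.2257  0.3905] F [ 0.1613 -0.347  -1.7639] w 0.04999278887347945
 turn [0.0045 0.0023 0.0021] = 1 x [0.0045 0.0023 0.0021];  then shift cm [ 2.2218 -1.4311  1.5659] = 1 x [ 2.2218 -1.4311  1.5659]
```

```bash
python3 -m crank '[[1.1,-0.7,0,0.004,0.002,0.002,0.7],[1.1,-0.7,0,0,0,0,0.7],[0,0,1,0,0,0,0.7],[0,0,0,0,0,0,0.7]]'
python3 -c "
from h import *
plan(C(-.029,0,.149),RC)
a=cams.camera('side')[40:220,80:310,::-1];b=cams.camera('top')[170:290,110:263,::-1]
cv2.imwrite('pics/c1.png',np.vstack([cv2.resize(a,(460,360)),cv2.resize(b,(306,240))[:, :].copy() if 0 else cv2.copyMakeBorder(cv2.resize(b,(306,240)),0,0,0,154,0)]))"
```

```text
time: 7.28
position: [0.3888, 0.3448, 0.1809]
tool_rot: [0.56, 0.802, 0.17, 0.119]
ft_force: [-0.5, 0.4, -2.2]
grip_width: 0.0497
grip_force: 30.0
t 7.28 at [0.3888 0.3448 0.1809] q [ 0.5465  0.5197  2.0261 -0.4066  0.2002  0.5766] F [-0.4568  0.3902 -2.1971] w 0.049661557888184396
 turn [-0.0003  0.001  -0.0012] = 1 x [-0.0003  0.001  -0.0012];  then shift cm [ 0.1429 -0.006   1.5905] = 1 x [ 0.1429 -0.006   1.5905]
```

View pics/c1.png

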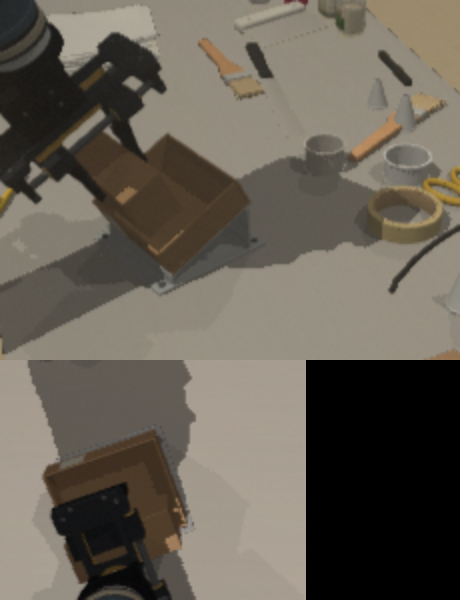

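The long box hangs over the carton's lower half (upper panel around (125,200)), aligned with the walls. I'll descend in stages, watching the force.

```bash
python3 -m crank '[[0.2,0.1,1,0,0,0,0.7],[0,0,1,0,0,0,0.7],[0,0,1,0,0,0,0.7],[0,0,0,0,0,0,0.7]]'
python3 -m crank '[[0,0,1,0,0,0,0.7],[0,0,0.6,0,0,0,0.7],[0,0,0,0,0,0,0.7]]'
python3 -c "
from h import *
plan(C(-.028,0,.109),RC)"
```

```text
time: 7.88
position: [0.3995, 0.3514, 0.154]
tool_rot: [0.559, 0.803, 0.17, 0.119]
ft_force: [-0.4, -0.4, -1.3]
grip_width: 0.0496
grip_force: 30.0
time: 8.25
position: [0.4053, 0.3539, 0.1399]
tool_rot: [0.559, 0.803, 0.171, 0.119]
ft_force: [-0.2, -0.5, -1.3]
grip_width: 0.0502
grip_force: 30.0
t 8.25 at [0.4053 0.3539 0.1399] q [ 0.5443  0.6211  2.0055 -0.6448  0.1285  0.8144] F [-0.1993 -0.5475 -1.3314] w 0.050194246399352035
 turn [-0.      0.0002  0.0004] = 1 x [-0.      0.0002  0.0004];  then shift cm [-0.1407  0.0631  1.091 ] = 1 x [-0.1407  0.0631  1.091 ]
```

```bash
for i in 1; do python3 -m crank '[[-0.14,0.06,0.3,0,0,0,0.7],[0,0,0.2,0,0,0,0.7],[0,0,0,0,0,0,0.7]]'; done
python3 -m crank '[[0,0,0.1,0,0,0,0.7],[0,0,0.1,0,0,0,0.7],[0,0,0,0,0,0,0.7]]'
python3 -c "
from h import *
plan(C(-.028,0,.109),RC)"
```

```text
time: 8.62
position: [0.408, 0.3536, 0.1355]
tool_rot: [0.559, 0.803, 0.171, 0.119]
ft_force: [0.6, 0.2, -2.1]
grip_width: 0.0495
grip_force: 30.0
time: 9.0
position: [0.4087, 0.3539, 0.1336]
tool_rot: [0.559, 0.803, 0.171, 0.119]
ft_force: [0.0, 0.7, -1.2]
grip_width: 0.0497
grip_force: 30.0
t 9.0 at [0.4087 0.3539 0.1336] q [ 0.5403  0.6362  2.0021 -0.6925  0.118   0.8586] F [ 0.0025  0.7233 -1.2109] w 0.049672633184140405
 turn [-0.0001 -0.0001  0.0007] = 1 x [-0.0001 -0.0001  0.0007];  then shift cm [-0.0276  0.0244  0.3839] = 1 x [-0.0276  0.0244  0.3839]
```

```bash
python3 -m crank '[[0,0,0.1,0,0,0,0.7],[0,0,0.1,0,0,0,0.7],[0,0,0,0,0,0,0.7]]'
python3 -m crank '[[0,0,0.1,0,0,0,0.7],[0,0,0,0,0,0,0.7]]'
python3 -c "
from h import *
plan(C(-.028,0,.109),RC)"
```

```text
time: 9.38
position: [0.4087, 0.3539, 0.1334]
tool_rot: [0.559, 0.803, 0.171, 0.119]
ft_force: [-6.1, -2.6, 13.1]
grip_width: 0.0495
grip_force: 30.0
time: 9.62
position: [0.4088, 0.354, 0.1333]
tool_rot: [0.558, 0.803, 0.171, 0.119]
ft_force: [-8.9, -4.1, 20.4]
grip_width: 0.0499
grip_force: 30.0
t 9.62 at [0.4088 0.354  0.1333] q [ 0.5405  0.6372  2.0032 -0.7188  0.115   0.8847] F [-8.8635 -4.1363 20.3825] w 0.04985288346403187
 turn [ 0.002  -0.      0.0011] = 1 x [ 0.002  -0.      0.0011];  then shift cm [-0.029   0.0345  0.3483] = 1 x [-0.029   0.0345  0.3483]
```

Floor contact is square: force is along the carton normal, and the floor is about 3.5 mm above my estimate, matching 46 mm. I'll ease the pressure, slide it downhill to the low wall and release.

```bash
sed -i 's/-.035\*zc$/-.035*zc+.0035*zc/' h.py
python3 -m crank '[[0,0,-0.22,0,0,0,0.7],[0,-0.2,0,0,0,0,0.7],[0,-0.15,0,0,0,0,0.7],[0,0,0,0,0,0,0.7]]'
python3 -m crank '[[0,0,0,0,0,0,0.4],[0,0,0,0,0,0,0],[0,0,0,0,0,0,0],[0,0,0,0,0,0,0]]'
python3 -m crank '[[0,0,-1.5,0,0,0,0],[0,0,-4,0,0,0,0],[0,0,-5,0,0,0,0],[0,0,-5,0,0,0,0],[0,0,0,0,0,0,0]]'
python3 -c "
from h import *
plan([.6175,-.0364,.26],down(4.9))
cv2.imwrite('pics/d1.png',np.hstack([cv2.resize(cams.camera('side')[90:200,100:230,::-1],(390,330)),cv2.resize(cams.camera('top')[190:290,110:230,::-1],(396,330))]))"
```

```text
time: 10.12
position: [0.4079, 0.3538, 0.133]
tool_rot: [0.558, 0.802, 0.173, 0.12]
ft_force: [0.5, -2.1, 9.5]
grip_width: 0.0499
grip_force: 30.0
time: 10.62
position: [0.4058, 0.3529, 0.1312]
tool_rot: [0.559, 0.803, 0.17, 0.119]
ft_force: [1.2, 0.0, 0.3]
grip_width: 0.0747
grip_force: 0.0
time: 11.25
position: [0.3466, 0.3314, 0.2763]
tool_rot: [0.558, 0.802, 0.174, 0.12]
ft_force: [0.8, -1.0, -0.3]
grip_width: 0.087
grip_force: 0.0
t 11.25 at [0.3466 0.3314 0.2763] q [ 0.5737  0.281   2.0282 -0.2154  0.4244  0.3965] F [ 0.8371 -1.0385 -0.2937] w 0.08701008546219109
 turn [ 0.4226 -0.0588  0.2657] = 3 x [ 0.1409 -0.0196  0.0886];  then shift cm [-38.9604  23.8497   1.6344] = 8 x [-4.8701  2.9812  0.2043]
```

View pics/d1.png

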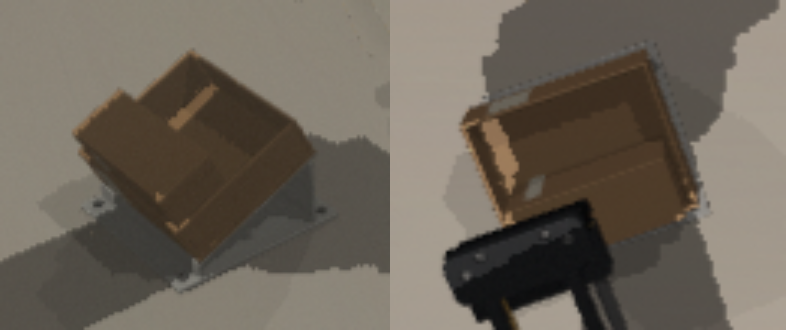

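The long box lies parallel to and against the low wall (side panel around (140,150)). Now the tall box.

```bash
python3 -m crank '[[0,0,0,0.141,-0.02,0.089,0],[0,0,0,0.141,-0.02,0.089,0],[0,0,0,0.141,-0.02,0.088,0],[-4.8,2.9,0,0,0,0,0],[-4.8,2.9,0,0,0,0,0]]'
python3 -m crank '[[-4.8,2.9,0,0,0,0,0],[-4.8,2.9,0,0,0,0,0],[-4.8,2.9,0,0,0,0,0],[-4.8,2.9,0,0,0,0,0],[-4.8,2.9,0,0,0,0,0]]'
python3 -m crank '[[-3,2,0,0,0,0,0],[0,0,0,0,0,0,0]]'
python3 -c "
from h import *
plan([.6175,-.0364,.2],down(4.9))"
```

```text
time: 11.98
position: [0.4138, 0.2393, 0.271]
tool_rot: [0.676, 0.737, -0.005, -0.001]
ft_force: [0.5, 1.1, 0.3]
grip_width: 0.0871
grip_force: 0.0
time: 12.6
position: [0.5783, 0.0112, 0.2706]
tool_rot: [0.677, 0.736, -0.005, -0.002]
ft_force: [0.9, 0.1, 0.1]
grip_width: 0.0871
grip_force: 0.0
time: 12.85
position: [0.6015, -0.0179, 0.2705]
tool_rot: [0.678, 0.735, -0.005, -0.001]
ft_force: [-0.5, 1.0, -0.3]
grip_width: 0.0873
grip_force: 0.0
t 12.85 at [ 0.6015 -0.0179  0.2705] q [-0.2126  0.5236  1.5108 -0.0074  1.1141 -0.2895] F [-0.4779  1.044  -0.2694] w 0.08733185833461482
 turn [-0.0085  0.0044 -0.0054] = 1 x [-0.0085  0.0044 -0.0054];  then shift cm [-1.9791  1.4371  7.0466] = 2 x [-0.9896  0.7185  3.5233]
```

```bash
python3 -m crank '[[-1,0.7,1,-0.008,0.004,-0.005,0],[-1,0.7,2,0,0,0,0],[0,0,4,0,0,0,0],[0,0,0,0,0,0,0],[0,0,0,0,0,0,0]]'
python3 -c "
from h import *
plan([.6175,-.0364,.137],down(4.9))"
```

```text
time: 13.48
position: [0.6158, -0.0334, 0.2033]
tool_rot: [0.675, 0.738, 0.001, 0.001]
ft_force: [0.6, 1.0, -0.6]
grip_width: 0.0871
grip_force: 0.0
t 13.47 at [ 0.6158 -0.0334  0.2033] q [-0.2352  0.6242  1.5346  0.0004  0.9811 -0.3253] F [ 0.5738  0.9799 -0.5665] w 0.08713657156670944
 turn [0.0017 0.0003 0.0044] = 1 x [0.0017 0.0003 0.0044];  then shift cm [-0.3141  0.1393  6.6341] = 2 x [-0.157   0.0697  3.3171]
```

```bash
python3 -m crank '[[-0.3,0.14,2,0,0,0.004,0],[0,0,2.6,0,0,0,0],[0,0,2,0,0,0,0],[0,0,0,0,0,0,0],[0,0,0,0,0,0,0.2]]' 30
python3 -m crank '[[0,0,0,0,0,0,0.7],[0,0,0,0,0,0,0.7],[0,0,0,0,0,0,0.7],[0,0,0,0,0,0,0.7],[0,0,0,0,0,0,0.7]]'
python3 -c "
from h import *
plan([.6175,-.0364,.135],down(4.9))
plan(C(.024,.028,.24),RC)"
```

```text
time: 14.1
position: [0.6185, -0.0366, 0.139]
tool_rot: [0.676, 0.737, 0.001, 0.002]
ft_force: [0.4, -0.0, 0.3]
grip_width: 0.0824
grip_force: 0.0
time: 14.72
position: [0.6176, -0.0366, 0.1376]
tool_rot: [0.676, 0.737, 0.001, 0.001]
ft_force: [0.6, 0.6, 2.8]
grip_width: 0.0517
grip_force: 30.0
t 14.72 at [ 0.6176 -0.0366  0.1376] q [-0.2397  0.7193  1.5672  0.0004  0.8528 -0.3253] F [0.6088 0.6025 2.8086] w 0.05169421381123688
 turn [ 0.0023  0.0004 -0.0002] = 1 x [ 0.0023  0.0004 -0.0002];  then shift cm [ 0.0192 -0.0132  0.2635] = 1 x [ 0.0192 -0.0132  0.2635]
t 14.72 at [ 0.6176 -0.0366  0.1376] q [-0.2397  0.7193  1.5672  0.0004  0.8528 -0.3253] F [0.6088 0.6025 2.8086] w 0.05169421381123688
 turn [-0.4141  0.0571 -0.2649] = 3 x [-0.138   0.019  -0.0883];  then shift cm [ 46.646   -0.4639 -15.1594] = 9 x [ 5.1829 -0.0515 -1.6844]
```

```bash
python3 -m crank '[[0,0,-3,0,0,0,0.7],[0,0,-5,0,0,0,0.7],[0,0,-5,0,0,0,0.7],[0,0,0,-0.138,0.019,-0.088,0.7],[0,0,0,-0.138,0.019,-0.088,0.7]]'
python3 -m crank '[[0,0,0,-0.138,0.019,-0.088,0.7],[0,0,0,0,0,0,0.7]]'
python3 -c "
from h import *
plan(C(.024,.028,.23),RC)"
```

```text
time: 15.35
position: [0.6171, -0.0361, 0.2679]
tool_rot: [0.601, 0.787, 0.116, 0.081]
ft_force: [-0.4, 0.6, -3.2]
grip_width: 0.0521
grip_force: 30.0
time: 15.6
position: [0.6149, -0.0364, 0.2658]
tool_rot: [0.563, 0.801, 0.167, 0.113]
ft_force: [-0.8, 0.4, -2.3]
grip_width: 0.0519
grip_force: 30.0
t 15.6 at [ 0.6149 -0.0364  0.2658] q [-0.3409  0.4657  1.7126  0.414   0.6888 -0.972 ] F [-0.7701  0.4118 -2.3296] w 0.05189781524323847
 turn [-0.0123 -0.003  -0.0093] = 1 x [-0.0123 -0.003  -0.0093];  then shift cm [46.5339 -5.4448 -2.3497] = 8 x [ 5.8167 -0.6806 -0.2937]
```

```bash
python3 -m crank '[[5.7,-0.6,-0.4,-0.012,-0.003,-0.009,0.7],[5.7,-0.6,-0.4,0,0,0,0.7],[5.7,-0.6,-0.4,0,0,0,0.7],[5.7,-0.6,-0.4,0,0,0,0.7],[5.7,-0.6,-0.4,0,0,0,0.7]]'
python3 -m crank '[[5.7,-0.6,-0.2,0,0,0,0.7],[5.7,-0.6,0,0,0,0,0.7],[4,-0.6,0,0,0,0,0.7],[0,0,0,0,0,0,0.7],[0,0,0,0,0,0,0.7]]'
python3 -c "
from h import *
plan(C(.024,.028,.21),RC)"
```

```text
time: 16.23
position: [0.4843, 0.2204, 0.2727]
tool_rot: [0.558, 0.803, 0.171, 0.121]
ft_force: [0.4, -0.0, -1.4]
grip_width: 0.0518
grip_force: 30.0
time: 16.85
position: [0.415, 0.357, 0.2663]
tool_rot: [0.558, 0.803, 0.171, 0.121]
ft_force: [-0.1, 0.3, -2.1]
grip_width: 0.0516
grip_force: 30.0
t 16.85 at [0.415  0.357  0.2663] q [ 0.5409  0.3794  1.8889 -0.1777  0.4638  0.3262] F [-0.1099  0.3297 -2.0517] w 0.05155300032710867
 turn [0.0038 0.003  0.0036] = 1 x [0.0038 0.003  0.0036];  then shift cm [ 2.7008 -0.8115  1.7709] = 1 x [ 2.7008 -0.8115  1.7709]
```

```bash
python3 -m crank '[[1.35,-0.4,0,0.004,0.003,0.004,0.7],[1.35,-0.45,0,0,0,0,0.7],[0,0,1.7,0,0,0,0.7],[0,0,0,0,0,0,0.7],[0,0,0,0,0,0,0.7]]'
python3 -c "
from h import *
plan(C(.0235,.028,.16),RC)
o=robot.get_obs()
cv2.imwrite('pics/d2.png',np.hstack([cv2.resize(cams.camera('side')[70:200,90:230,::-1],(420,390)),cv2.resize(cams.camera('top')[190:290,110:210,::-1],(390,390))]))"
```

```text
time: 17.48
position: [0.4053, 0.381, 0.2468]
tool_rot: [0.56, 0.802, 0.17, 0.119]
ft_force: [-0.4, -0.3, -2.6]
grip_width: 0.0516
grip_force: 30.0
t 17.48 at [0.4053 0.381  0.2468] q [ 0.5957  0.4253  1.8817 -0.2322  0.4375  0.4338] F [-0.388  -0.3388 -2.6471] w 0.05158403157713286
 turn [-0.0005  0.0004 -0.0016] = 1 x [-0.0005  0.0004 -0.0016];  then shift cm [0.1102 0.0061 5.0251] = 1 x [0.1102 0.0061 5.0251]
```

View pics/d2.png

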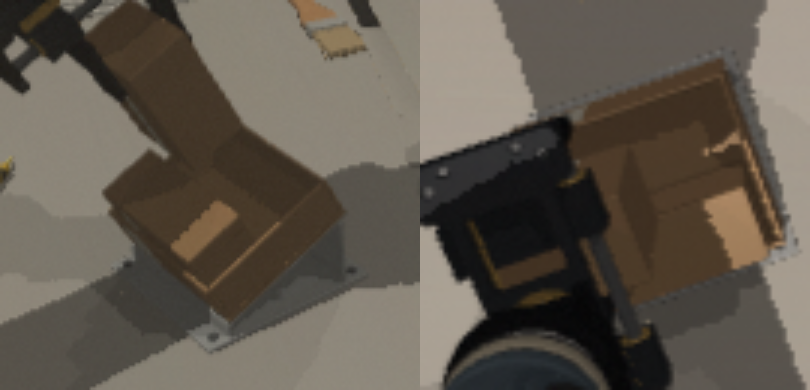

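The tall box hangs above the upper half at the +y end (side panel bottom edge near (200,165)), clear of the walls. Descending.

```bash
python3 -m crank '[[0.1,0,1.5,0,0,0,0.7],[0,0,1.5,0,0,0,0.7],[0,0,1.5,0,0,0,0.7],[0,0,1,0,0,0,0.7],[0,0,0,0,0,0,0.7]]'
python3 -c "
from h import *
plan(C(.0235,.028,.1376),RC)"
```

```text
time: 18.2
position: [0.4252, 0.3904, 0.1958]
tool_rot: [0.559, 0.803, 0.17, 0.118]
ft_force: [-0.1, 0.4, -1.9]
grip_width: 0.0515
grip_force: 30.0
t 18.2 at [0.4252 0.3904 0.1958] q [ 0.5882  0.5376  1.8737 -0.2885  0.336   0.4876] F [-0.1293  0.3587 -1.9127] w 0.05150058069053968
 turn [-0.0015 -0.0001 -0.0001] = 1 x [-0.0015 -0.0001 -0.0001];  then shift cm [-0.0772  0.0729  1.7123] = 1 x [-0.0772  0.0729  1.7123]
```

```bash
python3 -m crank '[[-0.05,0.07,0.6,0,0,0,0.7],[0,0,0.5,0,0,0,0.7],[0,0,0.2,0,0,0,0.7],[0,0,0.1,0,0,0,0.7],[0,0,0,0,0,0,0.7]]'
python3 -m crank '[[0,0,0.1,0,0,0,0.7],[0,0,0.1,0,0,0,0.7],[0,0,0.1,0,0,0,0.7],[0,0,0,0,0,0,0.7]]'
python3 -c "
from h import *
plan(C(.0235,.028,.1376),RC)"
```

```text
time: 18.82
position: [0.4314, 0.3923, 0.1847]
tool_rot: [0.559, 0.803, 0.171, 0.119]
ft_force: [-0.1, 0.4, -2.0]
grip_width: 0.0519
grip_force: 30.0
time: 19.32
position: [0.4325, 0.3927, 0.1818]
tool_rot: [0.559, 0.803, 0.171, 0.119]
ft_force: [-0.9, 0.0, -1.2]
grip_width: 0.0516
grip_force: 30.0
t 19.32 at [0.4325 0.3927 0.1818] q [ 0.5837  0.5694  1.8675 -0.3075  0.3088  0.504 ] F [-0.9138  0.0389 -1.1699] w 0.05160853998585528
 turn [ 0.0003 -0.0006 -0.0001] = 1 x [ 0.0003 -0.0006 -0.0001];  then shift cm [-0.0409 -0.0502  0.1182] = 1 x [-0.0409 -0.0502  0.1182]
```

```bash
python3 -m crank '[[0,-0.05,0.1,0,0,0,0.7],[0,0,0.1,0,0,0,0.7],[0,0,0,0,0,0,0.7]]'
python3 -m crank '[[0,0,0.1,0,0,0,0.7],[0,0,0,0,0,0,0.7]]'
python3 -c "
from h import *
plan(C(.0235,.028,.1376),RC)"
```

```text
time: 19.7
position: [0.4325, 0.3929, 0.181]
tool_rot: [0.559, 0.803, 0.171, 0.119]
ft_force: [-3.0, -1.1, 7.7]
grip_width: 0.0519
grip_force: 30.0
time: 19.95
position: [0.4326, 0.3929, 0.1809]
tool_rot: [0.559, 0.803, 0.172, 0.119]
ft_force: [-6.7, -2.8, 14.3]
grip_width: 0.0517
grip_force: 30.0
t 19.95 at [0.4326 0.3929 0.1809] q [ 0.5841  0.5712  1.8685 -0.3129  0.3046  0.5096] F [-6.7186 -2.7504 14.2697] w 0.051651358834187776
 turn [ 0.0021 -0.0008  0.0001] = 1 x [ 0.0021 -0.0008  0.0001];  then shift cm [-0.0574 -0.0286  0.0309] = 1 x [-0.0574 -0.0286  0.0309]
```

Seated, with the height agreeing within 0.3 mm. I'll ease off, slide downhill against the long box, release and retreat.

```bash
python3 -m crank '[[0,0,-0.17,0,0,0,0.7],[0,-0.2,0,0,0,0,0.7],[0,-0.2,0,0,0,0,0.7],[0,0,0,0,0,0,0.7]]'
python3 -m crank '[[0,0,0,0,0,0,0.4],[0,0,0,0,0,0,0],[0,0,0,0,0,0,0],[0,0,0,0,0,0,0]]'
python3 -m crank '[[0,0,-1.5,0,0,0,0],[0,0,-4,0,0,0,0],[0,0,-4,0,0,0,0],[0,0,-2,0,0,0,0],[0,0,0,0,0,0,0]]'
python3 -c "
from h import *
plan([.4764,-.0134,.29],down(20.3))
cv2.imwrite('pics/d3.png',np.hstack([cv2.resize(cams.camera('side')[70:200,90:230,::-1],(410,381)),cv2.resize(cams.camera('top')[190:290,110:210,::-1],(381,381))]))
a=cams.camera('side');h=cv2.cvtColor(a,cv2.COLOR_RGB2HSV);m=cv2.inRange(h,(0,120,60),(6,255,255))|cv2.inRange(h,(172,120,60),(180,255,255))
n,l,s,c=cv2.connectedComponentsWithStats(m);print([x for x in s[1:] if x[4]>30])"
```

```text
time: 20.45
position: [0.4306, 0.3925, 0.1801]
tool_rot: [0.558, 0.802, 0.173, 0.119]
ft_force: [-0.2, -0.6, 5.2]
grip_width: 0.0517
grip_force: 30.0
time: 20.95
position: [0.429, 0.3914, 0.1784]
tool_rot: [0.559, 0.803, 0.171, 0.119]
ft_force: [0.4, -1.0, -0.8]
grip_width: 0.074
grip_force: 0.0
time: 21.58
position: [0.3849, 0.3754, 0.2862]
tool_rot: [0.559, 0.802, 0.173, 0.119]
ft_force: [0.8, 0.1, 0.3]
grip_width: 0.087
grip_force: 0.0
t 21.57 at [0.3849 0.3754 0.2862] q [ 0.6106  0.3366  1.8849 -0.2078  0.5177  0.4157] F [0.8201 0.1253 0.2773] w 0.08695953684639546
 turn [ 0.4234 -0.0021  0.0004] = 3 x [ 0.1411 -0.0007  0.0001];  then shift cm [-39.6427  -4.9079  -0.3809] = 7 x [-5.6632 -0.7011 -0.0544]
[array([206,   4,  18,   7, 104], dtype=int32), array([220,  24,  15,  18, 216], dtype=int32), array([249,  31,  13,   6,  65], dtype=int32), array([209, 248,  27,  17, 228], dtype=int32)]
```

View pics/d3.png

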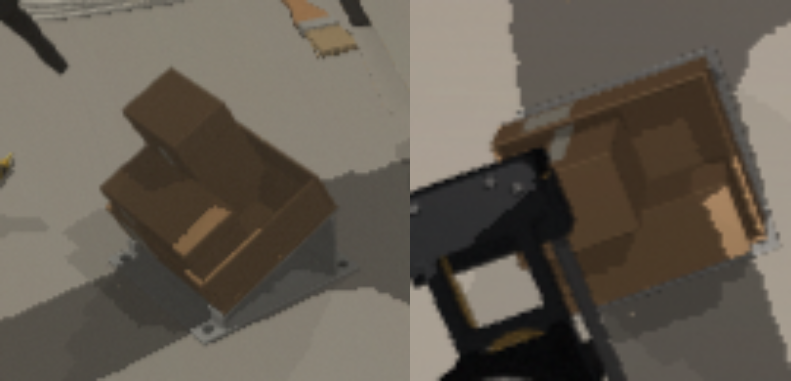

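The tall box stands flat at the +y end of the upper row against the long box, leaving the near slot free for the jar. The jar hasn't moved. Fetching it.

```bash
python3 -m crank '[[0,0,0,0.141,0,0,0],[0,0,0,0.141,0,0,0],[0,0,0,0.141,0,0,0],[-5.6,-0.7,0,0,0,0,0],[-5.6,-0.7,0,0,0,0,0]]'
python3 -m crank '[[-5.6,-0.7,0,0,0,0,0],[-5.6,-0.7,0,0,0,0,0],[-5.6,-0.7,0,0,0,0,0],[-5.6,-0.7,0,0,0,0,0],[-4.8,-0.5,0,0,0,0,0]]'
python3 -m crank '[[0,0,0,0,0,0,0],[0,0,0,0,0,0,0]]'
python3 -c "
from h import *
plan([.4764,-.0134,.21],down(20.3))"
```

```text
time: 22.35
position: [0.4116, 0.2643, 0.2823]
tool_rot: [0.571, 0.821, -0.002, -0.002]
ft_force: [0.5, -0.3, 0.0]
grip_width: 0.0872
grip_force: 0.0
time: 22.98
position: [0.4747, -0.0036, 0.2826]
tool_rot: [0.572, 0.82, -0.002, -0.002]
ft_force: [1.0, 1.0, 0.8]
grip_width: 0.0869
grip_force: 0.0
time: 23.22
position: [0.4739, -0.0011, 0.2827]
tool_rot: [0.572, 0.82, -0.002, -0.003]
ft_force: [-0.1, 0.3, 0.6]
grip_width: 0.0867
grip_force: 0.0
t 23.23 at [ 0.4739 -0.0011  0.2827] q [-0.2382  0.3412  1.8084 -0.0011  0.9983 -0.5911] F [-0.1179  0.3346  0.5737] w 0.08672826184753113
 turn [-0.0058 -0.0028 -0.0009] = 1 x [-0.0058 -0.0028 -0.0009];  then shift cm [-1.2436 -0.1891  7.2735] = 2 x [-0.6218 -0.0945  3.6367]
```

```bash
python3 -m crank '[[-1.24,-0.19,3,-0.006,-0.003,0,0],[0,0,4,0,0,0,0],[0,0,0,0,0,0,0],[0,0,0,0,0,0,0]]'
python3 -c "
from h import *
plan([.4764,-.0134,.143],down(20.3))"
```

```text
time: 23.72
position: [0.4772, -0.0127, 0.2144]
tool_rot: [0.571, 0.821, 0.0, 0.002]
ft_force: [0.3, -0.2, 0.2]
grip_width: 0.087
grip_force: 0.0
t 23.73 at [ 0.4772 -0.0127  0.2144] q [-0.261   0.4541  1.8762 -0.0005  0.8077 -0.6169] F [ 0.2603 -0.2236  0.174 ] w 0.08702913511187985
 turn [0.0027 0.0024 0.0019] = 1 x [0.0027 0.0024 0.0019];  then shift cm [-0.0424 -0.0988  7.1405] = 2 x [-0.0212 -0.0494  3.5702]
```

```bash
python3 -m crank '[[0,-0.1,3,0.003,0.002,0.002,0],[0,0,3,0,0,0,0],[0,0,1.1,0,0,0,0],[0,0,0,0,0,0,0],[0,0,0,0,0,0,0]]' 20
python3 -m crank '[[0,0,0,0,0,0,0.3],[0,0,0,0,0,0,0.8],[0,0,0,0,0,0,0.8],[0,0,0,0,0,0,0.8],[0,0,0,0,0,0,0.8]]' 20
python3 -m crank '[[0,0,0,0,0,0,0.8],[0,0,0,0,0,0,0.8]]'
python3 -c "
from h import *
plan(C(.02,-.039,.235),RC)"
```

```text
time: 24.35
position: [0.4769, -0.0141, 0.1439]
tool_rot: [0.572, 0.82, 0.0, 0.001]
ft_force: [0.2, 0.3, 0.3]
grip_width: 0.0871
grip_force: 0.0
time: 24.98
position: [0.4761, -0.014, 0.1428]
tool_rot: [0.572, 0.82, -0.0, -0.0]
ft_force: [-0.1, -0.8, -1.5]
grip_width: 0.0447
grip_force: 19.2
time: 25.22
position: [0.4761, -0.014, 0.1427]
tool_rot: [0.572, 0.82, -0.0, -0.0]
ft_force: [0.0, 0.4, -1.3]
grip_width: 0.0448
grip_force: 19.0
t 25.23 at [ 0.4761 -0.014   0.1427] q [-0.2643  0.5895  1.9277 -0.001   0.6249 -0.616 ] F [ 0.0333  0.3947 -1.3142] w 0.04481348359237455
 turn [-0.4196  0.0006 -0.0017] = 3 x [-0.1399  0.0002 -0.0006];  then shift cm [32.9201 10.3423 -9.1139] = 6 x [ 5.4867  1.7237 -1.519 ]
```

```bash
python3 -m crank '[[0,0,-3,0,0,0,0.8],[0,0,-5,0,0,0,0.8],[0,0,-5,0,0,0,0.8],[0,0,0,0,0,0,0.8]]' 30
python3 -c "
from h import *
plan(C(.05,-.13,.25),down(20.3))"
```

```text
time: 25.72
position: [0.4781, -0.0144, 0.2762]
tool_rot: [0.572, 0.82, 0.001, 0.004]
ft_force: [0.1, 0.6, -2.2]
grip_width: 0.045
grip_force: 28.8
t 25.73 at [ 0.4781 -0.0144  0.2762] q [-0.2639  0.3523  1.8137 -0.0007  0.9668 -0.6162] F [ 0.0709  0.6417 -2.2097] w 0.045007546761171635
 turn [ 0.0067  0.0055 -0.0016] = 1 x [ 0.0067  0.0055 -0.0016];  then shift cm [23.9209  7.6946 -1.7738] = 5 x [ 4.7842  1.5389 -0.3548]
```

```bash
python3 -m crank '[[4.8,1.5,-0.4,0.007,0.005,0,0.8],[4.8,1.5,-0.4,0,0,0,0.8],[4.8,1.5,-0.4,0,0,0,0.8],[4.8,1.5,-0.4,0,0,0,0.8],[4.8,1.5,-0.2,0,0,0,0.8]]'
python3 -m crank '[[0,0,0,-0.14,0,0,0.8],[0,0,0,-0.14,0,0,0.8],[0,0,0,-0.14,0,0,0.8],[0,0,0,0,0,0,0.8],[0,0,0,0,0,0,0.8]]'
python3 -c "
from h import *
plan(C(.02,-.039,.22),RC)"
```

```text
time: 26.35
position: [0.4628, 0.2385, 0.2897]
tool_rot: [0.572, 0.82, -0.003, -0.005]
ft_force: [0.1, 0.2, -1.0]
grip_width: 0.0447
grip_force: 28.8
time: 26.98
position: [0.4642, 0.2371, 0.2907]
tool_rot: [0.561, 0.803, 0.168, 0.115]
ft_force: [0.2, 0.7, -1.1]
grip_width: 0.0448
grip_force: 28.8
t 26.98 at [0.4642 0.2371 0.2907] q [ 0.2338  0.2979  1.9292  0.1056  0.51   -0.1992] F [ 0.1791  0.6796 -1.1134] w 0.044817417330210954
 turn [-0.0089 -0.0036 -0.0038] = 1 x [-0.0089 -0.0036 -0.0038];  then shift cm [ 8.9518 -2.6142  2.8141] = 2 x [ 4.4759 -1.3071  1.4071]
```

```bash
python3 -m crank '[[4.2,-1.3,0,-0.009,-0.004,-0.004,0.8],[4.2,-1.3,0,0,0,0,0.8],[0,0,1.4,0,0,0,0.8],[0,0,1.4,0,0,0,0.8],[0,0,0,0,0,0,0.8]]'
python3 -m crank '[[0,0,0,0,0,0,0.8]]'
python3 -c "
from h import *
plan(C(.02,-.039,.165),RC)
cv2.imwrite('pics/d4.png',np.hstack([cv2.resize(cams.camera('side')[60:200,80:230,::-1],(410,381)),cv2.resize(cams.camera('top')[190:290,110:210,::-1],(381,381))]))"
```

```text
time: 27.6
position: [0.4244, 0.3111, 0.2539]
tool_rot: [0.559, 0.802, 0.17, 0.119]
ft_force: [-0.1, 0.5, -2.3]
grip_width: 0.0447
grip_force: 28.8
time: 27.72
position: [0.4241, 0.311, 0.2551]
tool_rot: [0.559, 0.802, 0.171, 0.12]
ft_force: [0.6, 0.1, -2.0]
grip_width: 0.0446
grip_force: 28.8
t 27.73 at [0.4241 0.311  0.2551] q [ 0.4359  0.3712  1.9563 -0.0899  0.3959  0.1588] F [ 0.5607  0.0709 -2.0324] w 0.044584120572058766
 turn [ 0.0021  0.0013 -0.0012] = 1 x [ 0.0021  0.0013 -0.0012];  then shift cm [ 0.6322 -0.0725  5.5511] = 1 x [ 0.6322 -0.0725  5.5511]
```

View pics/d4.png

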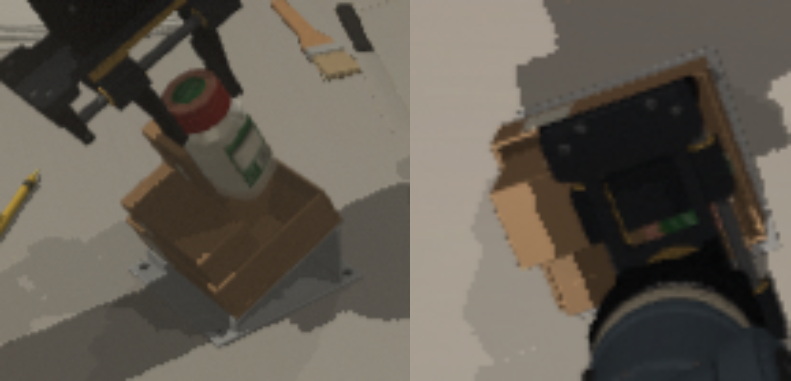

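The jar hangs upright relative to the carton over the free near slot (side panel bottom near (235,195)), beside the tall box. Descending.

```bash
python3 -m crank '[[0.6,-0.05,1.5,0.002,0.001,-0.001,0.8],[0,0,1.5,0,0,0,0.8],[0,0,1.5,0,0,0,0.8],[0,0,0.8,0,0,0,0.8],[0,0,0,0,0,0,0.8]]'
python3 -c "
from h import *
plan(C(.02,-.039,.1427),RC)"
```

```text
time: 28.45
position: [0.441, 0.3246, 0.2057]
tool_rot: [0.558, 0.803, 0.17, 0.118]
ft_force: [-1.1, -0.2, -1.4]
grip_width: 0.0447
grip_force: 28.8
t 28.45 at [0.441  0.3246 0.2057] q [ 0.4467  0.4884  1.9485 -0.1298  0.2909  0.2075] F [-1.0521 -0.2259 -1.4203] w 0.04470478807073936
 turn [-0.0011 -0.0003  0.0014] = 1 x [-0.0011 -0.0003  0.0014];  then shift cm [-0.0583  0.0553  2.4264] = 1 x [-0.0583  0.0553  2.4264]
```

```bash
python3 -m crank '[[-0.05,0.05,0.8,0,0,0,0.8],[0,0,0.7,0,0,0,0.8],[0,0,0.4,0,0,0,0.8],[0,0,0.1,0,0,0,0.8],[0,0,0,0,0,0,0.8]]'
python3 -m crank '[[0,0,0.1,0,0,0,0.8],[0,0,0.1,0,0,0,0.8],[0,0,0.1,0,0,0,0.8],[0,0,0,0,0,0,0.8]]'
python3 -c "
from h import *
plan(C(.02,-.039,.1427),RC)"
```

```text
time: 29.08
position: [0.4491, 0.3272, 0.1886]
tool_rot: [0.558, 0.803, 0.171, 0.119]
ft_force: [0.6, 0.2, -1.6]
grip_width: 0.0447
grip_force: 28.8
time: 29.58
position: [0.4503, 0.3276, 0.1859]
tool_rot: [0.558, 0.803, 0.171, 0.119]
ft_force: [0.0, 1.0, -1.0]
grip_width: 0.0446
grip_force: 28.8
t 29.57 at [0.4503 0.3276 0.1859] q [ 0.4438  0.5355  1.9416 -0.146   0.2492  0.2218] F [ 0.0133  0.9904 -0.9979] w 0.044604367910949475
 turn [ 0.0005 -0.0005  0.0014] = 1 x [ 0.0005 -0.0005  0.0014];  then shift cm [-0.0181 -0.034   0.2182] = 1 x [-0.0181 -0.034   0.2182]
```

```bash
python3 -m crank '[[0,-0.03,0.1,0,0,0,0.8],[0,0,0.1,0,0,0,0.8],[0,0,0,0,0,0,0.8]]'
python3 -m crank '[[0,0,0.1,0,0,0,0.8],[0,0,0,0,0,0,0.8]]'
python3 -c "
from h import *
plan(C(.02,-.039,.1427),RC)"
```

```text
time: 29.95
position: [0.4507, 0.3278, 0.1842]
tool_rot: [0.558, 0.803, 0.171, 0.119]
ft_force: [-1.3, -0.9, 3.2]
grip_width: 0.0446
grip_force: 29.0
time: 30.2
position: [0.4507, 0.3279, 0.1841]
tool_rot: [0.558, 0.803, 0.171, 0.119]
ft_force: [-4.3, -2.4, 10.1]
grip_width: 0.0448
grip_force: 29.5
t 30.2 at [0.4507 0.3279 0.1841] q [ 0.4439  0.5394  1.9421 -0.1493  0.2439  0.2251] F [-4.3457 -2.4125 10.1023] w 0.04479331077743478
 turn [ 0.0013 -0.0006  0.0017] = 1 x [ 0.0013 -0.0006  0.0017];  then shift cm [-0.0262 -0.0042  0.0372] = 1 x [-0.0262 -0.0042  0.0372]
```

Seated on the floor. I'll ease off, nudge it down to the long box, release and retreat.

```bash
python3 -m crank '[[0,0,-0.15,0,0,0,0.8],[0,-0.2,0,0,0,0,0.8],[0,-0.15,0,0,0,0,0.8],[0,0,0,0,0,0,0.8]]'
python3 -m crank '[[0,0,0,0,0,0,0.4],[0,0,0,0,0,0,0],[0,0,0,0,0,0,0],[0,0,0,0,0,0,0]]'
python3 -m crank '[[0,0,-1.5,0,0,0,0],[0,0,-4,0,0,0,0],[0,0,-4,0,0,0,0],[0,0,-3,0,0,0,0],[0,0,0,0,0,0,0]]'
python3 -m crank '[[-5,0,0,0,0,0,0],[-6,0,0,0,0,0,0],[-6,0,0,0,0,0,0],[-6,0,0,0,0,0,0],[-5,0,0,0,0,0,0]]'
python3 -m crank '[[-3,0,0,0,0,0,0],[0,0,0,0,0,0,0]]'
python3 -c "
from h import *
T0=C(.0165,-.039,.097)
for n in('side','top'):
    a=cams.camera(n);cv2.imwrite(f'pics/end_{n}.png',a[:,:,::-1]);h=cv2.cvtColor(a,cv2.COLOR_RGB2HSV)
    m=cv2.inRange(h,(45,90,30),(85,255,255));k,l,s,c=cv2.connectedComponentsWithStats(m)
    print(n,'jar lid expected',proj(n,T0),'green blobs',[(np.round(c[i],1),s[i][4]) for i in range(1,k) if s[i][4]>12])
    for nm,cx,cy,hh,dx,dy in(('long',-.032,0,.06,.025,.061),('tall',.0195,.029,.095,.026,.037)):
        Q=np.array([proj(n,C(cx+i*dx,cy+j*dy,hh)) for i,j in((-1,-1),(-1,1),(1,1),(1,-1))]);print(nm,Q.round(1).tolist())
print(robot.get_obs()['position'],robot.get_obs()['ft_force'])"
```

```text
time: 30.7
position: [0.4495, 0.3274, 0.1838]
tool_rot: [0.558, 0.803, 0.173, 0.12]
ft_force: [4.8, 1.9, 2.0]
grip_width: 0.0447
grip_force: 29.1
time: 31.2
position: [0.4466, 0.3263, 0.1823]
tool_rot: [0.558, 0.803, 0.17, 0.118]
ft_force: [0.2, -0.9, -0.2]
grip_width: 0.0748
grip_force: 0.0
time: 31.82
position: [0.3995, 0.3091, 0.2999]
tool_rot: [0.558, 0.803, 0.173, 0.12]
ft_force: [-0.7, -1.1, 0.2]
grip_width: 0.0874
grip_force: 0.0
time: 32.45
position: [0.4979, 0.0441, 0.2964]
tool_rot: [0.559, 0.803, 0.171, 0.119]
ft_force: [-0.1, 0.6, -0.1]
grip_width: 0.0869
grip_force: 0.0
time: 32.7
position: [0.5089, 0.016, 0.2964]
tool_rot: [0.56, 0.802, 0.171, 0.119]
ft_force: [-0.4, 0.2, -0.3]
grip_width: 0.087
grip_force: 0.0
side jar lid expected [164.062  118.3639] green blobs [(array([245.3,  22.8]), np.int32(80)), (array([163.8, 118.1]), np.int32(62))]
long [[152.4, 156.9], [123.5, 133.3], [139.7, 118.8], [169.5, 141.0]]
tall [[148.7, 120.4], [131.0, 107.5], [148.1, 92.5], [166.3, 104.6]]
top jar lid expected [180.2054 238.0832] green blobs [(array([179.7, 236.7]), np.int32(77))]
long [[199.5, 256.8], [151.4, 274.0], [143.7, 255.8], [192.7, 238.6]]
tall [[170.8, 251.2], [139.7, 262.1], [131.1, 242.0], [162.7, 231.0]]
[0.5071 0.0186 0.2962] [-0.0764  0.3864 -0.0802]
```

```bash
python3 - <<'E'
import cv2,numpy as np
g=lambda a:cv2.Canny(cv2.cvtColor(cv2.resize(a,None,fx=3,fy=3,interpolation=cv2.INTER_CUBIC),cv2.COLOR_BGR2GRAY),25,70)
d=cv2.resize(cv2.imread('pics/d3.png')[:,:410],(140,130),interpolation=cv2.INTER_AREA);e=cv2.imread('pics/end_side.png')[70:200,90:230]
for nm,(x0,y0,x1,y1) in dict(tall=(36,18,72,45),long=(30,45,60,85)).items():
    t=cv2.GaussianBlur(g(d),(7,7),2)[3*y0:3*y1,3*x0:3*x1];r=cv2.matchTemplate(cv2.GaussianBlur(g(e),(7,7),2),t,cv2.TM_CCOEFF_NORMED);_,v,_,p=cv2.minMaxLoc(r)
    print(nm,'score',round(v,2),'shift px',(p[0]/3-x0,p[1]/3-y0))
E
```

```text
tall score 0.76 shift px (0.0, -0.33333333333333215)
long score 0.55 shift px (0.33333333333333215, -0.3333333333333357)
```

The boxes haven't moved since they were set down, and the jar lid is where an upright, seated jar's lid should be. Handing in.

```bash
python3 -c "
from rig import ticket
print(ticket.hand_in())"
```

```text
the job is handed in; nothing more can be done
None
```

All three pieces are packed in the carton, upright and flat on its floor, and the job is handed in at about 33 s; one composite picture I viewed was 810 px wide, over the 800 px limit.

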